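# Set the portion counter to four

### The job

There are four of us at table tonight. On the counter with the broad wheel, push the ridges at the top of the wheel away from you, one after another, until the field with four dots lies uppermost, centred between the two small pointers on the cheeks. Do not turn the wheel of the narrow counter.

Things in the scene. Friction and masses are not known exactly. Their poses are not given: they have to be found in the camera images.
- broad_wheel (a joint): Broad wheel's angle (rad); grows as its top moves away from the robot. Field with n dots (0 to 6) is uppermost at n x 0.898, so four is 3.590. The ridge between fields n and n+1 stands at value - (n+0.5) x 0.898 from the top, + away from the robot. Stops at 0 and 5.386; starts 0.9 to 2.2, often between fields. No clicks: it turns stiffly (about 2.5 N at a ridge) and stays where left.
- broad_axle (a point): Centre of the white broad wheel, 66 mm up, on its fixed wooden cradle (128 long, 74 wide). x: level, the way to push the wheel's top; y: along the axle; z up. Wheel 50 mm wide, radius 38 at the 7 dotted fields, 52 over the 7 ridges between them (6 thick, 14 high, straight across). Cheeks beside it and their dark pointers above the axle reach 104 mm, as high as an uppermost field; ridges 118 mm.
- narrow_axle (a point): Centre of the other counter's wheel, to be left alone: same make, height and length, but the wheel is only 24 mm wide and its cradle 48 mm. 66 mm up, axes as for the broad one. Which of the two counters stands on the left varies.
- narrow_mark (a point): Point on the narrow wheel itself, at the middle of its blank field, 38 mm from its axle; it moves if that wheel is turned.

How it is judged:
By the outcome, as a careful person would: the job done as asked, in the order asked, and still so for the second after the job is handed in, with the robot touching nothing.
It also fails if it takes over 40 s, if anything falls off the work surface, if the arm or the gripper's body presses on something with over 40 N, if the wrist force passes 120 N, or if a joint passes its speed limit or range.

### The arm

A 7-joint arm with a two-finger parallel gripper is mounted at the origin on a cart in front of the work surface, level with it; the furniture and walls round the work are solid. World frame = base frame: x ahead of the robot, y to its left, z up, the work surface at z = 0. Lengths are in m, angles in rad, forces in N, time in s.
With the tool pointing down it reaches from about 0.4 to 0.875 m from the base axis. Payload 4.4 kg.
Tool frame: the origin (TCP) lies on the centre line of the jaws, within the pads' length; the fingertips stand 17 mm ahead of it and the grasp point (between the pads) lies 2 mm behind it; z points along the fingers, y is the line along which they close (so a half turn about z gives the same grasp; the last joint's range is limited). The gripper opens to 85 mm and grips with 20 to 120 N. Pads are 22 mm wide; open, the fingers measure 114 mm over their backs; the gripper's body (76 mm by 85 mm) begins 54 mm behind the grasp point. The pads swing forward as they close: fully open they stand 13 mm farther back than shut.
Start: joints at [-1.409, 0.628, 0.038, 1.517, -0.027, 0.996, -0.02], TCP at [0.147, 0.633, 0.248] pointing down, gripper open.
Joint ranges: [-3.06, 3.06], [-0.37, 2.12], [-1.25, 1.32], [0.18, 2.47], [-1.1, 4.24], [0.23, 1.98], [-2.94, 2.94]. Speed limits (rad/s): [2.57, 2.57, 3.14, 3.14, 3.14, 3.14, 3.14].

### API

Orientations are given as a 3x3 rotation matrix whose columns are the frame's x, y, z axes.
In Python, from cell import robot gives the robot as it stands.
- The arm moves only by the tool jog_arm, never from a script. Its argument "steps" is text: rows parted by semicolons, each of 7 numbers parted by spaces: the turn, a rotation vector about the world's x, y, z in rad, then the shift along the world's x, y, z in m, then the opening, from -1 (shut) to 1 (fully open). In form: wx wy wz x y z grip; .... A call has 1 to 8 rows; each row is the pose to reach, as a shift and turn from the pose commanded when the call began; what a row does not reach only later rows make up. A row lasts 1/8 s, in which the tool goes at most 62.5 mm and 10.7 degrees, less where a joint would pass 70% of its speed; a pose out of reach is approached as far as the arm can. A call with a gripper value outside its range is refused whole. The fingers move at their own pace and stop on an object; "squeeze" is the grip in N (left out, the last holds). Time passes only in rows, so rows that repeat a pose let the fingers close. It gives the time, the measured TCP pose, the force, the opening and the grip force at its end, in the units of the state.
- robot.read_state(): the state, without advancing time (a new reading comes with each control period).
- robot.snapshot(name): name is "side" or "top" or "wrist"; returns a dict with "image" (480x640x3 uint8, red, green, blue), "depth" (480x640 float32, m along the optical axis (not along the pixel's ray), 0 where there is no reading), "camera_matrix" (3x3 intrinsics, pixels), "eye" and "orientation" of the camera in the world; the wrist camera has in their place "hand_eye" (4x4, takes a point from camera to tool coordinates, whose origin is the TCP and whose axes are the flange's). Camera axes: x right, y up, looking along -z (the intrinsics and any distortion apply to the point x, -y, -z); pixel columns grow to the right and rows downward; lengths in m; the calibration is good to about 2 mm. A picture is of the moment at which its call begins: read the wrist's pose just before it.
- robot.finish_job(): hands the job in; it is judged then, once.
The state is a dict: "t": time; "qpos": joint angles; "qd": joint speeds; "effort": joint torques, N m; "eef_pos": TCP position; "eef_rot": TCP orientation; "wrist_force": force on the tool from outside, world axes, zero at the start; "moment": the same for the moment, N m; "gripper_width": finger opening in m; "grip_force": force on a finger pad.
Only numpy, scipy, OpenCV 4.12 (cv2) and the standard library are available. Lean on these libraries where they do the work, as an engineer would, in place of code of your own. Each camera call takes 0.05 s, during which the arm holds its last target. There are 200 camera calls.

## Working session

There is one attempt and no reset: what is moved stays moved. The work goes in short steps, Python scripts to look and compute and a tool call to move; the robot and the scene stay as the last step left them, time stands still between calls to the robot, and variables do not carry over. Pictures are saved under pics/ and viewed, at most 10 in all, crops included, and the job is handed in when it is done.

Besides the shell and the picture viewer there is one more tool, called after ">>>" by a JSON object that holds its "name" and its "arguments", one argument or row to a line. jog_arm: Moves the arm, as the interface text tells. Its arguments: {"type":"object","properties":{"steps":{"type":"string"},"squeeze":{"type":"number"}},"required":["steps"]}

```bash
mkdir -p pics
cat > h.py <<'E'
import numpy as np, cv2
from cell import robot
def pts(s):
    K=np.array(s["camera_matrix"]);d=s["depth"];v,u=np.mgrid[0:480,0:640]
    c=np.stack([(u-K[0,2])/K[0,0]*d,-(v-K[1,2])/K[1,1]*d,-d],-1)
    return c@np.array(s["orientation"]).T+np.array(s["eye"])
def save(n,im): cv2.imwrite("pics/"+n+".png",np.ascontiguousarray(im[...,::-1]))
E
python3 - <<'E'
from h import *
st=robot.read_state();print(st["t"],st["eef_pos"],st["eef_rot"],st["wrist_force"])
a=robot.snapshot("top");b=robot.snapshot("side")
np.savez("s0.npz",top=a["image"],pt=pts(a),side=b["image"],ps=pts(b),dt=a["depth"])
print({k:v for k,v in a.items() if k not in("image","depth")},{k:v for k,v in b.items() if k not in("image","depth")})
save("top0",a["image"]);save("side0",b["image"])
E
```

```text
0.0 [0.14660388 0.63263493 0.24738053] [[-9.74176663e-01  2.25786772e-01 -4.03182659e-04]
 [ 2.25787130e-01  9.74174860e-01 -1.87442892e-03]
 [-3.04508442e-05 -1.91705837e-03 -9.99998162e-01]] [-0.04779139  0.8114594  -0.05037892]
{'camera_matrix': array([[554.80146583,   0.        , 320.47925278],
       [  0.        , 554.80146583, 233.79078492],
       [  0.        ,   0.        ,   1.        ]]), 'eye': array([0.3993509 , 0.01481424, 0.9748875 ]), 'orientation': array([[ 0.0103377 ,  0.9913037 , -0.13118733],
       [-0.9998542 ,  0.01203057,  0.01211825],
       [ 0.01359113,  0.13104292,  0.99128353]])} {'camera_matrix': array([[582.79471197,   0.        , 314.61348916],
       [  0.        , 582.79471197, 233.20996781],
       [  0.        ,   0.        ,   1.        ]]), 'eye': array([0.76209221, 0.61272432, 0.79546445]), 'orientation': array([[-0.93057414, -0.27453165,  0.2422068 ],
       [ 0.36551708, -0.659266  ,  0.65708873],
       [-0.02071294,  0.7000005 ,  0.71384191]])}
```

View pics/top0.png

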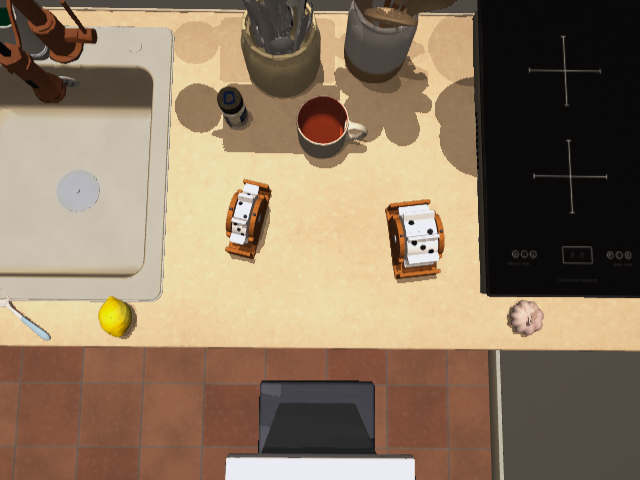

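View pics/side0.png

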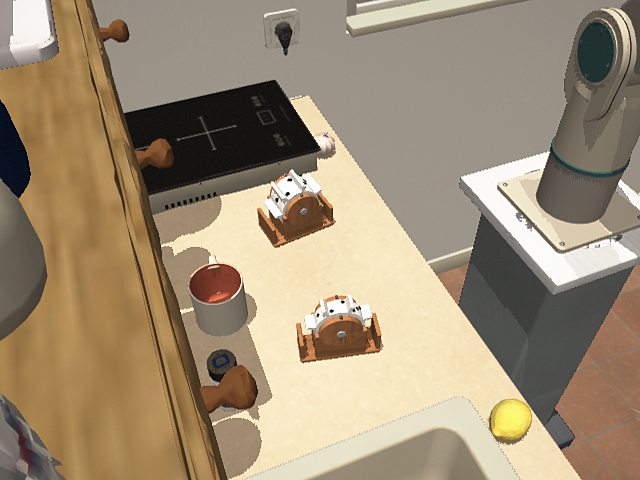

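Top view: the narrow counter is at about (247,220), the broad one at (415,238). Side view: broad at (297,210), narrow at (340,325). A cupboard overhangs the far side.

Run:
```python
from h import *
z=np.load("s0.npz");P=z["pt"];im=z["top"];hsv=cv2.cvtColor(im,cv2.COLOR_RGB2HSV)
for n,(u0,u1,v0,v1) in dict(broad=(375,455,190,290),narrow=(215,280,170,265)).items():
    p=P[v0:v1,u0:u1].reshape(-1,3);h=hsv[v0:v1,u0:u1].reshape(-1,3)
    print(n,"z pct",np.percentile(p[:,2],[1,5,50,95,99]))
    brown=(p[:,2]>0.006)&(p[:,2]<0.13)
    r=cv2.minAreaRect(p[brown][:,:2].astype(np.float32)*1000);print(" rect all",r)
    wh=(h[:,1]<40)&(h[:,2]>150)&(p[:,2]>0.06)
    r=cv2.minAreaRect(p[wh][:,:2].astype(np.float32)*1000);print(" rect white",r,wh.sum(),p[wh].mean(0))
# side view for broad white
P2=z["ps"];print("overhang: side pts z min near", [ (u,v,P2[v,u].round(3)) for u,v in((60,250),(120,150),(160,300),(190,430),(150,155),(240,390))])
print([ (u,v,P[v,u].round(3)) for u,v in((320,440),(320,20),(560,240),(320,100))])
a=cv2.resize(im[180:300,365:465],None,fx=5,fy=5,interpolation=cv2.INTER_CUBIC)
b=cv2.resize(z["side"][155:255,245:345],None,fx=6,fy=6,interpolation=cv2.INTER_CUBIC)[:600,:300*2]
save("c1",a);save("c2",b)
```

```text
broad z pct [-0.00229367 -0.00110277  0.00400698  0.1050249   0.11810946]
 rect all ((515.7492065429688, -165.8717498779297), (159.49642944335938, 132.80055236816406), 0.6369381546974182)
 rect white ((490.88897705078125, -77.00491333007812), (104.7591323852539, 237.20339965820312), 21.08385467529297) 1660 [ 0.51798698 -0.15399176  0.10287021]
narrow z pct [-0.00253473 -0.00137534  0.00285808  0.10468446  0.11471136]
 rect all ((555.645751953125, 134.43228149414062), (101.08595275878906, 137.20947265625), 71.21715545654297)
 rect white ((487.30474853515625, 98.80863952636719), (230.736328125, 76.97068786621094), 25.23284149169922) 823 [0.54804014 0.12866138 0.10004893]
overhang: side pts z min near [(60, 250, array([0.819, 0.349, 0.556])), (120, 150, array([0.774, 0.265, 0.554])), (160, 300, array([0.773, 0.404, 0.553])), (190, 430, array([0.775, 0.481, 0.552])), (150, 155, array([0.754, 0.195, 0.493])), (240, 390, array([0.746, 0.437, 0.496]))]
[(320, 440, array([ 0.109, -0.004, -0.298])), (320, 20, array([0.931, 0.008, 0.   ])), (560, 240, array([ 0.512, -0.387,  0.081])), (320, 100, array([0.747, 0.007, 0.073]))]
```

View pics/c1.png

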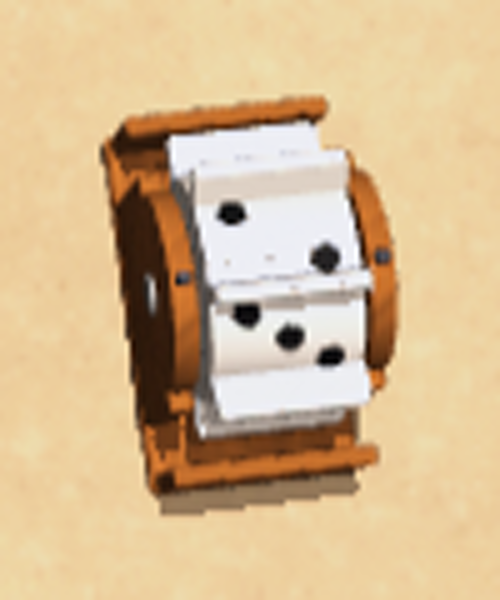

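View pics/c2.png

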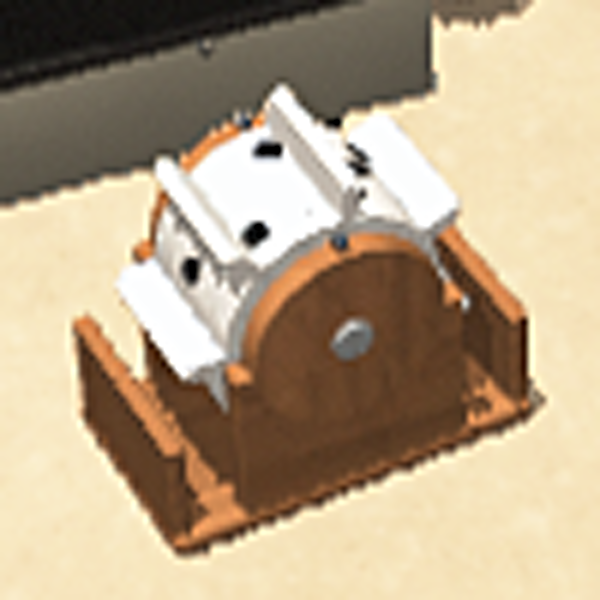

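Crop 1: pointers at about (183,278) and (382,257) in the crop. Fields "2" and "3" lie either side of a ridge near the top. Crop 2 confirms the order: higher fields are toward the robot.

```bash
cat >> h.py <<'E'
def cast(s,u,v,z):
    K=s["camera_matrix"];R=np.array(s["orientation"]);e=np.array(s["eye"])
    r=R@np.array([(u-K[0,2])/K[0,0],-(v-K[1,2])/K[1,1],-1]);return e+r*(z-e[2])/r[2]
def cast2(s1,a,s2,b):  # midpoint of two rays
    p=[];r=[]
    for s,(u,v) in((s1,a),(s2,b)):
        q=cast(s,u,v,0.);e=np.array(s["eye"]);d=(q-e)/np.linalg.norm(q-e);p.append(e);r.append(d)
    t=np.linalg.lstsq(np.array([r[0],-r[1]]).T,p[1]-p[0],rcond=None)[0]
    A=p[0]+t[0]*r[0];B=p[1]+t[1]*r[1];return (A+B)/2,np.linalg.norm(A-B)
def profile(s,C,X,Y,box,lim=0.022):
    P=pts(s);h=cv2.cvtColor(np.ascontiguousarray(s["image"]),cv2.COLOR_RGB2HSV)
    u0,u1,v0,v1=box;p=P[v0:v1,u0:u1].reshape(-1,3)-C;h=h[v0:v1,u0:u1].reshape(-1,3)
    x,y,zz=p@X,p@Y,p[:,2];m=(abs(y)<lim)&(np.hypot(x,zz)<.062)&(np.hypot(x,zz)>.034)&(zz>-0.02)&(h[:,1]<60)
    return np.arctan2(x,zz)[m],np.hypot(x,zz)[m]
E
python3 - <<'E'
from h import *
a=robot.snapshot("top");b=robot.snapshot("side")
tl,tr=(401.6,235.6),(441.4,231.4)
L=cast(a,*tl,.104);R=cast(a,*tr,.104);print("top",L,R,(L+R)/2,np.linalg.norm(L-R))
print("tri",cast2(a,tl,b,(301.7,195.3)),cast2(a,tr,b,(285.5,175)))
L2=cast(b,301.7,195.3,.104);R2=cast(b,285.5,175,.104);print("side",L2,R2)
Y=(L-R);Y[2]=0;Y/=np.linalg.norm(Y);X=np.array([Y[1],-Y[0],0]);print("yaw",np.arctan2(X[1],X[0]))
C=(L+R)/2;C[2]=.066;print("C",C)
for n,s,bx in(("top",a,(375,455,190,290)),("side",b,(245,345,155,255))):
    t,r=profile(s,C,X,Y,bx);print(n,len(t))
    for k in np.arange(-1.5,1.5,.1):
        m=(t>=k)&(t<k+.1)
        if m.sum()>3: print(round(k+.05,2),m.sum(),(np.percentile(r[m],[10,50,90])*1000).round(1))
    for lo in(-1.3,-.5,.4):
        m=(r>.0475)&(t>lo)&(t<lo+.8);print("ridge",m.sum(),t[m].mean() if m.any() else None)
E
```

```text
top [ 0.5132721  -0.12452441  0.104     ] [ 0.52076935 -0.18796194  0.104     ] [ 0.51702072 -0.15624318  0.104     ] 0.06387901893127317
tri (array([ 0.51326151, -0.12485092,  0.1001533 ]), np.float64(0.0011577903144744627)) (array([ 0.52105578, -0.18866112,  0.10050698]), np.float64(0.00044935733986875066))
side [ 0.51418013 -0.12038566  0.104     ] [ 0.52209232 -0.18447311  0.104     ]
yaw 0.11763755519219701
C [ 0.51702072 -0.15624318  0.066     ]
top 1650
-1.05 49 [41.6 49.6 51.7]
-0.95 203 [38.  44.2 50.6]
-0.85 50 [36.2 37.5 39.3]
-0.75 45 [36.2 37.6 39. ]
-0.65 54 [36.3 37.9 39.9]
-0.55 54 [36.6 38.2 39.7]
-0.45 65 [36.7 38.4 40.1]
-0.35 60 [36.6 38.4 40.3]
-0.25 50 [37.2 38.8 40.4]
-0.15 88 [50.7 52.6 54.5]
-0.05 66 [38.  41.5 52.4]
0.05 70 [37.1 38.8 40.9]
0.15 67 [37.9 39.1 41. ]
0.25 60 [37.6 39.4 40.8]
0.35 64 [38.3 40.  41.5]
0.45 60 [38.1 39.6 41.1]
0.55 54 [38.6 39.9 41.4]
0.65 193 [40.1 46.1 53.2]
0.75 61 [44.  52.2 54.3]
1.45 29 [42.6 45.4 48.4]
ridge 90 -0.9877113954338621
ridge 112 -0.13291428961981783
ridge 126 0.6907908958109641
side 940
-1.05 61 [38.4 46.2 50.3]
-0.95 77 [38.  42.4 49. ]
-0.85 6 [36.5 36.9 37.1]
-0.75 14 [36.6 37.4 38.2]
-0.65 15 [36.1 37.  37.7]
-0.55 13 [36.4 37.7 38.3]
-0.15 53 [43.6 50.7 52.3]
-0.05 87 [36.8 41.2 49.7]
0.05 33 [36.1 37.6 38.8]
0.15 31 [36.4 37.7 39.7]
0.25 33 [35.8 37.4 39.3]
0.35 35 [35.8 37.8 39.6]
0.45 36 [36.5 38.2 39.5]
0.55 36 [35.8 38.1 40.1]
0.65 70 [37.5 42.5 51. ]
0.75 43 [50.5 51.8 53.8]
0.95 24 [36.7 38.7 40.2]
1.05 31 [36.8 38.  39.9]
1.15 29 [37.2 38.6 39.5]
1.25 23 [37.4 38.6 39.9]
1.35 19 [37.4 38.6 39.5]
1.45 22 [37.1 38.9 39.9]
ridge 38 -1.0040614647861072
ridge 61 -0.12423984011392845
ridge 60 0.7221373461143316
```

>>> {"name": "jog_arm", "arguments": {
  "steps": "0 0 0.043 0.038 -0.029 0 -1; 0 0 0.086 0.076 -0.058 0 -1; 0 0 0.129 0.114 -0.087 0 -1; 0 0 0.172 0.152 -0.116 0 -1; 0 0 0.215 0.190 -0.145 0 -1; 0 0 0.258 0.228 -0.174 0 -1; 0 0 0.301 0.266 -0.204 0 -1; 0 0 0.345 0.303 -0.233 0 -1",
  "squeeze": 20
}}

```text
t: 1.2
eef_pos: [0.451, 0.399, 0.2482]
eef_rot: [[-0.993, -0.118, -0.0], [-0.118, 0.993, -0.0], [0.0, -0.0, -1.0]]
wrist_force: [0.2, 0.1, -0.6]
gripper_width: -0.0002
grip_force: 0.0
```

>>> {"name": "jog_arm", "arguments": {
  "steps": "0 0 0 0.004 -0.056 0 -1; 0 0 0 0.008 -0.112 0 -1; 0 0 0 0.012 -0.168 0 -1; 0 0 0 0.015 -0.224 0 -1; 0 0 0 0.019 -0.280 0 -1; 0 0 0 0.023 -0.336 0 -1; 0 0 0 0.027 -0.392 0 -1; 0 0 0 0.030 -0.448 0 -1"
}}

```text
t: 2.2
eef_pos: [0.4798, -0.0496, 0.2484]
eef_rot: [[-0.993, -0.117, 0.001], [-0.117, 0.993, 0.0], [-0.001, -0.0, -1.0]]
wrist_force: [0.5, 0.7, -0.4]
gripper_width: -0.0
grip_force: 0.0
```

>>> {"name": "jog_arm", "arguments": {
  "steps": "0 0 0 0.003 -0.055 0 -1; 0 0 0 0.006 -0.110 0 -1; 0 0 0 0.006 -0.110 -0.03 -1; 0 0 0 0.006 -0.110 -0.06 -1; 0 0 0 0.006 -0.110 -0.08 -1; 0 0 0 0.006 -0.110 -0.10 -1; 0 0 0 0.006 -0.110 -0.115 -1; 0 0 0 0.006 -0.110 -0.115 -1"
}}

```text
t: 3.2
eef_pos: [0.4851, -0.1576, 0.1324]
eef_rot: [[-0.993, -0.117, -0.002], [-0.117, 0.993, 0.001], [0.002, 0.001, -1.0]]
wrist_force: [-0.1, -0.1, 0.4]
gripper_width: -0.0004
grip_force: 0.0
```

Run:
```python
from h import *
b=robot.snapshot("side");st=robot.read_state();print(st["eef_pos"],st["wrist_force"])
save("side1",cv2.resize(b["image"][100:260,230:390],None,fx=3.7,fy=3.7,interpolation=cv2.INTER_CUBIC))
```

```text
[ 0.48569512 -0.15774255  0.13315813] [-0.25446431  0.39193032 -0.4960656 ]
```

View pics/side1.png

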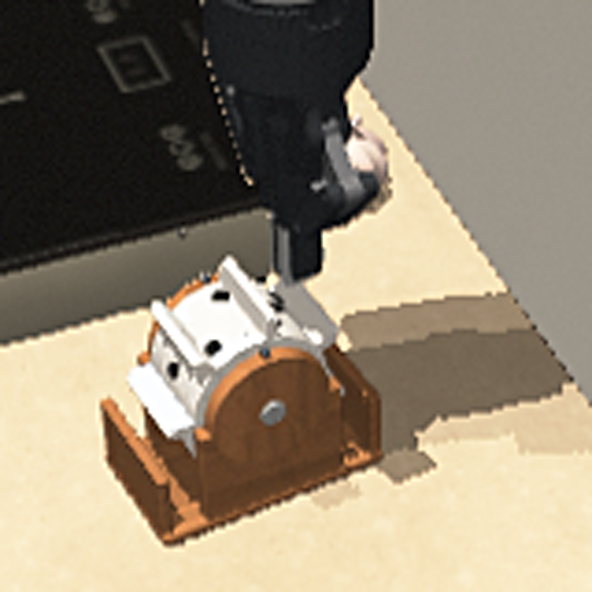

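The picture shows the shut fingers at crop (300,275), behind the top ridge and clear of everything. Next I lower and push.

>>> {"name": "jog_arm", "arguments": {
  "steps": "0 0 0 0 0 -0.008 -1; 0 0 0 0.006 0.0007 -0.008 -1; 0 0 0 0.013 0.0015 -0.008 -1; 0 0 0 0.020 0.0023 -0.008 -1; 0 0 0 0.027 0.0032 -0.008 -1; 0 0 0 0.034 0.0040 -0.008 -1; 0 0 0 0.041 0.0048 -0.008 -1; 0 0 0 0.043 0.0050 -0.008 -1"
}}

```text
t: 4.25
eef_pos: [0.5295, -0.1526, 0.1252]
eef_rot: [[-0.993, -0.117, 0.001], [-0.117, 0.993, 0.0], [-0.001, 0.0, -1.0]]
wrist_force: [-3.1, 0.7, 0.1]
gripper_width: -0.0
grip_force: 1.0
```

>>> {"name": "jog_arm", "arguments": {
  "steps": "0 0 0 0 0 0 -1; 0 0 0 0 0 0.025 -1; 0 0 0 -0.025 -0.003 0.025 -1; 0 0 0 -0.05 -0.006 0.025 -1; 0 0 0 -0.05 -0.006 0.025 -1"
}}

```text
t: 4.88
eef_pos: [0.4783, -0.1593, 0.1509]
eef_rot: [[-0.993, -0.116, 0.001], [-0.116, 0.993, -0.0], [-0.001, -0.001, -1.0]]
wrist_force: [0.3, 0.4, -0.5]
gripper_width: 0.0001
grip_force: 0.0
```

```bash
cat > m.py <<'E'
from h import *
b=robot.snapshot("side");st=robot.read_state();print(st["t"],st["eef_pos"],st["wrist_force"])
X=np.array([.993,.117,0]);Y=np.array([-.117,.993,0]);C=np.array([.5175,-.1565,.066])
print("tcp x',y'",(st["eef_pos"]-C)@X,(st["eef_pos"]-C)@Y)
for n,s,bx in(("side",b,(245,345,155,255)),("top",robot.snapshot("top"),(375,455,190,290))):
    t,r=profile(s,C,X,Y,bx);m=(r>.047)&(r<.056)
    h,e=np.histogram(t[m],np.arange(-1.6,1.6,.08));print(n,[(round(float(x)+.04,2),int(k)) for k,x in zip(h,e) if k>5])
    for c in np.arange(-1.2,1.3,.1):
        q=m&(abs(t-c)<.1)
        if q.sum()>25 and abs(t[q].mean()-c)<.05: print("  ridge~",t[q].mean().round(3),q.sum())
E
python3 m.py
```

```text
4.925 [ 0.47994924 -0.15906444  0.15098729] [ 0.99033726 -0.54594142 -0.3953996 ]
tcp x',y' -0.03758794305406779 0.0018469471787600127
side [(-1.24, 27), (-1.16, 7), (-0.36, 35), (-0.28, 16), (0.44, 13), (0.52, 37), (0.6, 8), (1.32, 20), (1.4, 39)]
  ridge~ -1.227 36
  ridge~ -0.351 52
  ridge~ -0.339 51
  ridge~ 0.514 58
top [(-1.24, 24), (-1.16, 22), (-0.28, 6), (0.44, 68), (0.52, 63), (1.24, 6), (1.32, 75), (1.4, 20)]
  ridge~ -1.208 46
  ridge~ 0.481 133
```

>>> {"name": "jog_arm", "arguments": {
  "steps": "0 0 0 0 0 -0.013 -1; 0 0 0 0 0 -0.025 -1; 0 0 0 0.007 0.0008 -0.025 -1; 0 0 0 0.014 0.0016 -0.025 -1; 0 0 0 0.021 0.0024 -0.025 -1; 0 0 0 0.028 0.0032 -0.025 -1; 0 0 0 0.035 0.0040 -0.025 -1; 0 0 0 0.041 0.0047 -0.025 -1"
}}

```text
t: 5.98
eef_pos: [0.5197, -0.1539, 0.125]
eef_rot: [[-0.993, -0.117, -0.001], [-0.117, 0.993, 0.0], [0.001, 0.0, -1.0]]
wrist_force: [-3.3, -0.0, -1.1]
gripper_width: 0.0004
grip_force: 1.4
```

>>> {"name": "jog_arm", "arguments": {
  "steps": "0 0 0 0 0 0 -1; 0 0 0 0 0 0 -1; 0 0 0 0 0 0.03 -1; 0 0 0 -0.03 -0.0035 0.04 -1; 0 0 0 -0.085 -0.01 0.06 -1; 0 0 0 -0.085 -0.01 0.06 -1"
}}

```text
t: 6.72
eef_pos: [0.4319, -0.1651, 0.1867]
eef_rot: [[-0.994, -0.114, 0.0], [-0.114, 0.994, -0.001], [-0.0, -0.001, -1.0]]
wrist_force: [0.5, -0.1, -0.5]
gripper_width: -0.0001
grip_force: 0.0
```

```bash
python3 m.py
python3 - <<'E'
from h import *
a=robot.snapshot("top");save("top2",cv2.resize(a["image"][180:300,365:465],None,fx=5,fy=5,interpolation=cv2.INTER_CUBIC))
E
```

```text
6.775 [ 0.4347127  -0.16482854  0.18654301] [0.43846064 0.50120338 0.47752347]
tcp x',y' -0.08318222544338127 0.0014158748971817227
side [(-1.4, 30), (-0.6, 6), (-0.52, 37), (-0.44, 14), (0.28, 8), (0.36, 39), (0.44, 11), (1.16, 27), (1.24, 30)]
  ridge~ -0.503 57
  ridge~ 0.362 58
  ridge~ 1.211 59
top [(-1.4, 51), (-1.32, 26), (-0.52, 68), (-0.44, 55), (0.28, 55), (0.36, 68), (1.16, 76), (1.24, 25)]
  ridge~ -0.49 127
  ridge~ 0.33 123
  ridge~ 1.174 106
```

View pics/top2.png

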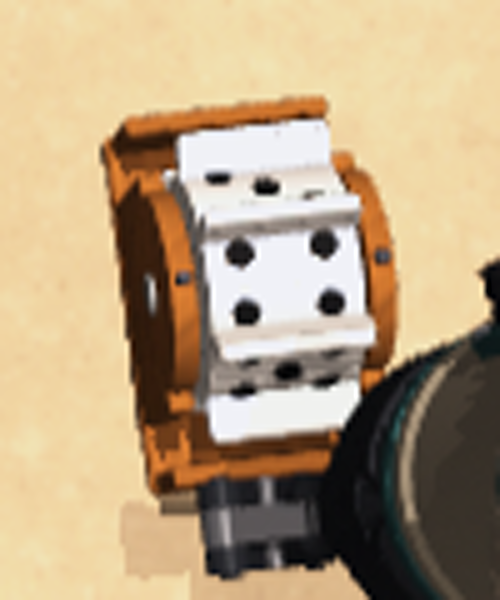

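The field with four dots is up, its centre (285,280) a little on the robot side of the pointer line (about row 268 there). I refine the angle with a circle fit.

```bash
cat > f.py <<'E'
from h import *
from scipy.optimize import least_squares
X=np.array([.993,.117,0]);Y=np.array([-.117,.993,0]);C=np.array([.5175,-.1565,.066])
for n,bx in(("side",(245,345,155,255)),("top",(375,455,190,290))):
    s=[robot.snapshot(n) for _ in range(4)]
    t,r=[np.concatenate(q) for q in zip(*[profile(k,C,X,Y,bx) for k in s])]
    x,z=r*np.sin(t),r*np.cos(t);lo=r<.0415
    f=least_squares(lambda p:np.hypot(x[lo]-p[0],z[lo]-p[1])-.038,[0,0],loss="soft_l1",f_scale=.0007).x
    x-=f[0];z-=f[1];r=np.hypot(x,z);t=np.arctan2(x,z)
    hi=(r>.049)&(r<.0545)
    # ridge comb with tops: maximise points within 6 mm wide bars of outer radius band
    vs=np.arange(3.2,3.9,.005);sc=[]
    for v in vs:
        o=(v-(np.arange(7)+.5)*.898)
        d=np.min(abs((t[hi][:,None]-o)),1)*r[hi];sc.append((d<.0032).mean())
    sc=np.array(sc);top=vs[sc>sc.max()-.02]
    print(n,"centre",f*1000,"v",top.mean(),top.min(),top.max(),sc.max(),"r hi",r[hi].mean())
    for k in(2.5,3.5,4.5):
        q=hi&(abs(t-(top.mean()-k*.898))<.15);print("  ridge",k,q.sum(),"v est",(np.median(t[q])+k*.898).round(3))
E
python3 f.py
```

```text
side centre [ 0.22523991 -0.05852058] v 3.4999999999999942 3.494999999999994 3.5049999999999937 0.8476499189627229 r hi 0.0510446330107806
  ridge 2.5 175 v est 3.454
  ridge 3.5 214 v est 3.499
  ridge 4.5 169 v est 3.535
top centre [0.80992353 1.20358064] v 3.494999999999994 3.479999999999994 3.5099999999999936 0.7857142857142857 r hi 0.05107477679022525
  ridge 2.5 237 v est 3.437
  ridge 3.5 381 v est 3.476
  ridge 4.5 382 v est 3.521
```

>>> {"name": "jog_arm", "arguments": {
  "steps": "0 0 0 0.04 0.0047 -0.01 -1; 0 0 0 0.079 0.0093 -0.03 -1; 0 0 0 0.079 0.0093 -0.03 -1; 0 0 0 0.079 0.0093 -0.05 -1; 0 0 0 0.079 0.0093 -0.06 -1; 0 0 0 0.084 0.0099 -0.06 -1; 0 0 0 0.087 0.0102 -0.06 -1; 0 0 0 0.089 0.0104 -0.06 -1"
}}

```text
t: 8.28
eef_pos: [0.5227, -0.1539, 0.1254]
eef_rot: [[-0.993, -0.117, -0.002], [-0.117, 0.993, -0.0], [0.002, 0.0, -1.0]]
wrist_force: [-2.8, -1.0, -0.3]
gripper_width: 0.0
grip_force: 1.3
```

>>> {"name": "jog_arm", "arguments": {
  "steps": "0 0 0 0 0 0 -1; 0 0 0 0 0 0 -1; 0 0 0 0 0 0.03 -1; 0 0 0 -0.03 -0.0035 0.05 -1; 0 0 0 -0.089 -0.0104 0.06 -1; 0 0 0 -0.089 -0.0104 0.06 -1"
}}

```text
t: 9.02
eef_pos: [0.4313, -0.1646, 0.1863]
eef_rot: [[-0.993, -0.114, -0.001], [-0.114, 0.993, -0.0], [0.001, -0.0, -1.0]]
wrist_force: [0.8, -0.9, 0.1]
gripper_width: -0.0001
grip_force: 0.0
```

```bash
python3 f.py
python3 - <<'E'
from h import *
print(robot.read_state()["eef_pos"])
a=robot.snapshot("top");b=robot.snapshot("side");save("top3",np.hstack([cv2.resize(a["image"][190:290,375:455],None,fx=5,fy=5,interpolation=cv2.INTER_CUBIC),cv2.resize(b["image"][155:255,250:330],None,fx=5,fy=5,interpolation=cv2.INTER_CUBIC)]))
E
```

```text
side centre [ 0.22036024 -0.1622659 ] v 3.5399999999999934 3.534999999999993 3.544999999999993 0.8330683624801272 r hi 0.05115947937437514
  ridge 2.5 177 v est 3.493
  ridge 3.5 201 v est 3.541
  ridge 4.5 181 v est 3.578
top centre [0.86507642 1.16232374] v 3.539999999999993 3.529999999999993 3.5499999999999927 0.7801831806827644 r hi 0.051074369182486055
  ridge 2.5 218 v est 3.485
  ridge 3.5 379 v est 3.513
  ridge 4.5 387 v est 3.563
[ 0.43572649 -0.16384273  0.18507433]
```

View pics/top3.png

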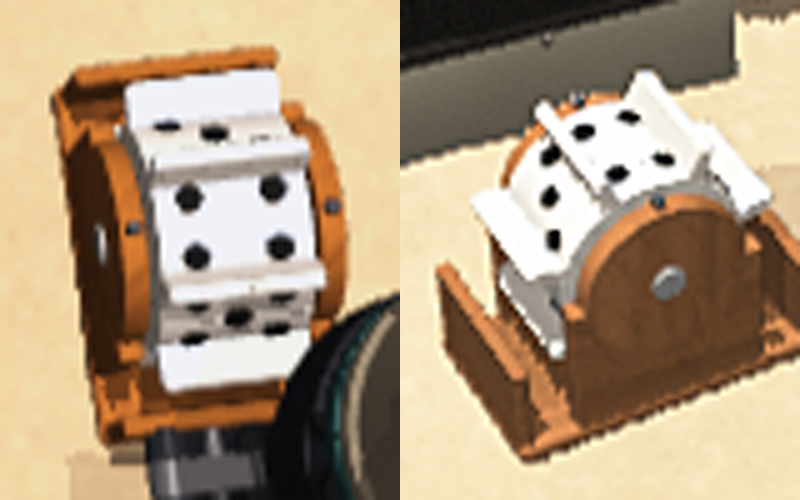

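Pointers at (133,229) and (333,206) in the left half; the four dots' centroid is about (234,221), still slightly toward the robot. I now measure blob centroids at sub-pixel level.

```bash
cat > d.py <<'E'
from h import *
A={}
for n,bx,s0 in(("top",(375,190),1),("side",(250,155),1)):
    im=np.mean([robot.snapshot(n)["image"].astype(float) for _ in range(5)],0);s=robot.snapshot(n)
    if n=="top": dots=[(189,196),(196,257),(272,187),(280,246)];pt=[(133,229),(333,206)]
    else: dots=[(184,131),(228,117),(217,174),(264,159)];pt=[(258,202),(178,100)]
    g=im.mean(2);o=[]
    for (x,y) in dots+pt:
        cu,cv=bx[0]+x/5-.4,bx[1]+y/5-.4
        for _ in range(4):
            v,u=np.mgrid[round(cv)-4:round(cv)+5,round(cu)-4:round(cu)+5]
            w=np.clip(115-g[v,u],0,None)*(np.hypot(u-cu,v-cv)<3.6)
            cu,cv=(u*w).sum()/w.sum(),(v*w).sum()/w.sum()
        o.append((cu,cv))
    X=np.array([.993,.117,0])
    P=[cast(s,*q,.104)@X for q in o[4:]]
    for zd in(.1025,):
        D=[cast(s,*q,zd)@X for q in o[:4]]
        off=np.mean(D)-np.mean(P);print(n,np.round(o,1).tolist(),"D",np.round(D,4),"P",np.round(P,4),"off mm",off*1000,"v",3.59+off/.037)
E
python3 d.py
```

```text
top [[412.3, 229.2], [413.8, 241.1], [428.9, 227.2], [430.7, 239.2], [397.3, 235.8], [439.0, 231.1]] D [0.5037 0.4845 0.5041 0.4847] P [0.4955 0.496 ] off mm -1.5167359996123286 v 3.5490071351456125
side [[286.4, 180.9], [295.4, 177.9], [293.1, 189.2], [302.4, 186.5], [302.6, 198.7], [284.7, 172.6]] D [0.5021 0.4839 0.5018 0.4837] P [0.4993 0.495 ] off mm -4.289893179662608 v 3.4740569410901996
```

Run:
```python
from h import *
st=robot.read_state();w=robot.snapshot("wrist");print(w["hand_eye"],w["camera_matrix"],[k for k in w],st["t"])
H=np.array(w["hand_eye"]);R=np.array(st["eef_rot"]);print("cam",st["eef_pos"]+R@H[:3,3],"look",-(R@H[:3,2]))
print("right",R@H[:3,0])
```

```text
[[-1.18989051e-04  9.63386596e-01  2.68116118e-01  6.69197340e-02]
 [ 9.99999871e-01 -1.76533983e-05  5.07228301e-04  4.89283890e-04]
 [ 4.93390107e-04  2.68116144e-01 -9.63386470e-01 -1.25473275e-01]
 [ 0.00000000e+00  0.00000000e+00  0.00000000e+00  1.00000000e+00]] [[338.18866366   0.         323.96249257]
 [  0.         338.18866366 243.39141172]
 [  0.           0.           1.        ]] ['image', 'depth', 'camera_matrix', 'hand_eye'] 10.125
cam [ 0.36828945 -0.17141923  0.31081017] look [ 0.26642082  0.03081171 -0.9633642 ]
right [-1.16786564e-01  9.93156893e-01 -5.33043261e-04]
```

>>> {"name": "jog_arm", "arguments": {
  "steps": "0 0 0 0.04 0.005 0 -1; 0 0 0 0.08 0.0095 0 -1; 0 0 0 0.12 0.014 0 -1; 0 0 0 0.148 0.0175 0 -1; 0 0 0 0.148 0.0175 0 -1; 0 0 0 0.148 0.0175 0 -1"
}}

```text
t: 10.92
eef_pos: [0.5817, -0.1468, 0.1849]
eef_rot: [[-0.993, -0.117, -0.002], [-0.117, 0.993, -0.0], [0.002, 0.0, -1.0]]
wrist_force: [-0.1, -0.1, -0.6]
gripper_width: 0.0003
grip_force: 0.0
```

```bash
cat > w.py <<'E'
from h import *
import sys
st=robot.read_state();w=robot.snapshot("wrist");H=np.array(w["hand_eye"]);R=np.array(st["eef_rot"])
w["eye"]=st["eef_pos"]+R@H[:3,3];w["orientation"]=R@H[:3,:3];print(st["t"],st["eef_pos"],w["eye"])
X=np.array([.993,.117,0]);Y=np.array([-.117,.993,0]);C=np.array([.5175,-.1565,.066])
np.savez("w.npz",**w)
# rectified view of plane z=.104 : 6 px/mm-> 5 px/mm, up=+X
src=[];dst=[]
for a,b in((-.05,-.04),(.05,-.04),(.05,.04),(-.05,.04)):
    p=C+a*X+b*Y;p[2]=.104;c=w["orientation"].T@(p-w["eye"]);K=w["camera_matrix"]
    src.append((K[0,0]*c[0]/-c[2]+K[0,2],-K[1,1]*c[1]/-c[2]+K[1,2]));dst.append((240-b*6000,300-a*6000))
M=cv2.getPerspectiveTransform(np.float32(src),np.float32(dst));print(np.round(src))
save(sys.argv[1],cv2.warpPerspective(w["image"],M,(480,600),flags=cv2.INTER_CUBIC))
E
python3 w.py w1
```

```text
10.925 [ 0.58166147 -0.14675336  0.18491946] [ 0.51536862 -0.15407204  0.31051463]
[[247.  59.]
 [256. 235.]
 [383. 235.]
 [392.  59.]]
```

View pics/w1.png

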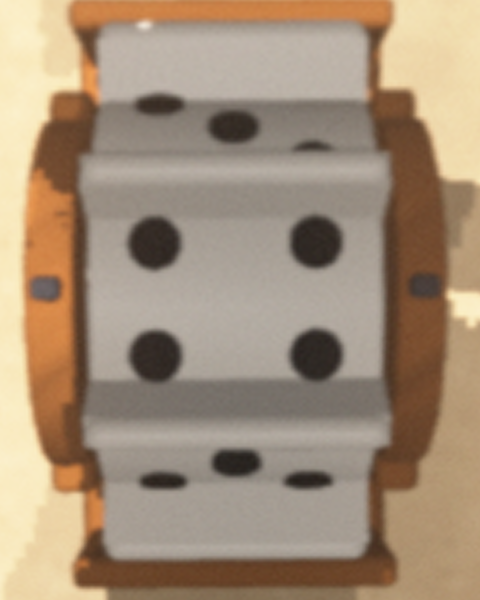

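The rectified wrist view is sharp. The pointers lie at row ~287 and the dots' mid at row ~298.5, so the wheel is 1.9 mm short (about 0.05 rad). One more short push of the same ridge.

>>> {"name": "jog_arm", "arguments": {
  "steps": "0 0 0 -0.035 -0.004 0 -1; 0 0 0 -0.0675 -0.008 0 -1; 0 0 0 -0.0675 -0.008 -0.03 -1; 0 0 0 -0.0675 -0.008 -0.05 -1; 0 0 0 -0.0675 -0.008 -0.06 -1; 0 0 0 -0.063 -0.0075 -0.06 -1; 0 0 0 -0.059 -0.007 -0.06 -1; 0 0 0 -0.0565 -0.0068 -0.06 -1"
}}

```text
t: 11.98
eef_pos: [0.5255, -0.1536, 0.1256]
eef_rot: [[-0.993, -0.117, -0.002], [-0.117, 0.993, -0.0], [0.002, 0.0, -1.0]]
wrist_force: [-3.1, -0.2, -0.7]
gripper_width: -0.0
grip_force: 1.3
```

>>> {"name": "jog_arm", "arguments": {
  "steps": "0 0 0 0 0 0 -1; 0 0 0 0 0 0 -1; 0 0 0 0 0 0.03 -1; 0 0 0 0 0 0.06 -1; 0 0 0 0.0565 0.0068 0.06 -1; 0 0 0 0.0565 0.0068 0.06 -1; 0 0 0 0.0565 0.0068 0.06 -1"
}}

```text
t: 12.85
eef_pos: [0.5829, -0.1463, 0.1852]
eef_rot: [[-0.993, -0.117, 0.0], [-0.117, 0.993, 0.0], [-0.0, 0.0, -1.0]]
wrist_force: [-1.0, -0.1, -0.6]
gripper_width: -0.0001
grip_force: 0.0
```

```bash
python3 w.py w2
```

```text
12.85 [ 0.58291703 -0.14625012  0.18519453] [ 0.51635963 -0.15364371  0.3106431 ]
[[246.  56.]
 [256. 233.]
 [383. 233.]
 [392.  56.]]
```

View pics/w2.png

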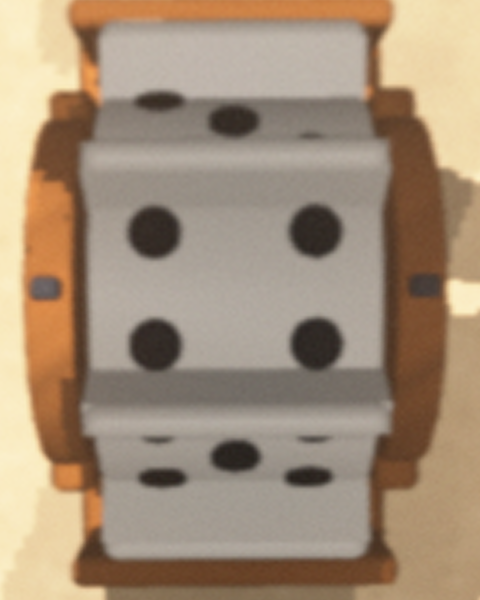

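The dots' mid (row ~288) now matches the pointers (row ~287), within 0.01 rad. The arm is clear and the narrow counter was never touched.

```bash
python3 -c "
from cell import robot
print(robot.finish_job())"
```

```text
the job is handed in; nothing more can be done
None
```

The broad wheel now has its four-dot field uppermost, within about 0.01 rad of centred between the pointers. The arm is clear, the narrow wheel was not touched, and the job is handed in at about 13 s.

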